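# Sort the smith's steel into its trays

## Task

Clear the mixed steel pieces from the bench into the trays where they belong: the flat chisel and the centre punch lie side by side lengthwise in the rectangular wooden tray, the two ring collars lie flat side by side in the round enamel dish, and the square steel block stands flat in the square metal tin. Nothing may lie on top of anything else or lean on a tray's rim.

Things in the scene. Friction and masses are not known exactly. Their poses are not given: they have to be found in the camera images.
- chisel: Flat cold chisel of steel lying flat, 120 mm long (its x axis, blade at +x), shank 22 mm wide (y) and 14 mm thick (z), blade 26 mm wide and 6 mm thick over the last 37 mm. Origin: mid-length, mid-width, mid-thickness (7 mm above what it lies on); loose, about 0.2 kg. Grip the shank across y, at the origin or up to 40 mm towards -x.
- punch: Centre punch of bright steel lying down, octagonal shank 14 mm across, 120 mm long (its x axis), the shank from x = -60 to +30 mm, then a pointed taper to +60 mm. Origin: mid-length, on its axis (7 mm above what it lies on); loose, about 0.14 kg. Grip the shank across y, at the origin or up to 40 mm towards -x.
- collar_big: Large dark steel ring collar lying flat: outer diameter 46 mm, hole 26 mm, 16 mm high. Origin: centre of its underside, z up; loose, about 0.14 kg. Grip it across its outside.
- collar_small: Small dark steel ring collar lying flat: outer diameter 34 mm, hole 18 mm, 18 mm high. Origin: centre of its underside, z up; loose, about 0.09 kg. Grip it across its outside.
- die_block: Plain square steel block, 40 x 40 mm and 30 mm high. Origin: centre of its underside, x and y square to its sides, z up; loose, about 0.37 kg.
- wood_tray: Open rectangular wooden tray fixed to the bench, outside 160 mm (x) by 130 mm (y) by 22 mm high, walls and floor 5 mm thick (inside 150 x 120 mm). Origin: centre of its underside, on the bench. For chisel and punch, both along its x axis (either way round); there is room for them about 52 mm apart, centre to centre, with fingers between.
- tin: Open square metal tin fixed to the bench, outside 116 x 116 mm and 22 mm high, walls and floor 3 mm thick (inside 110 x 110 mm), x and y square to its sides. Origin: centre of its underside, on the bench. For the steel block.
- dish: Round white enamel dish fixed to the bench, 158 mm across the rim, 20 mm high, floor 5 mm thick, flat inside floor about 132 mm across, walls 4 mm thick. Origin: centre of its underside, on the bench. For the two collars; there is room for them 54 mm apart, centre to centre, each gripped square to the line between them.

How it is judged (in metres and radians):
At the end, for the whole second after the job is handed in: Chisel and punch lie on the wooden tray's floor inside its walls, within 15 degrees of its length; both collars lie on the dish's floor and the block on the tin's floor, inside the walls, within 7 degrees of level; each within about 4 mm of floor height, none on another, all at rest (x of chisel in the frame of wood_tray between -0.02 and 0.02 m and y of chisel in the frame of wood_tray between -0.055 and 0.055 m and z of chisel in the frame of wood_tray between -0.003 and 0.016 m and angle between the x axis of each of chisel, punch and the x axis of wood_tray, either way round below 0.26 rad and linear speed of each of chisel, punch, collar_big, collar_small, die_block below 0.02 m/s and angular speed of each of chisel, punch, collar_big, collar_small, die_block below 0.2 rad/s and x of punch in the frame of wood_tray between -0.02 and 0.02 m and y of punch in the frame of wood_tray between -0.055 and 0.055 m and z of punch in the frame of wood_tray between -0.003 and 0.016 m and horizontal distance between collar_big and dish below 0.046 m and z of collar_big in the frame of dish between 0 and 0.011 m and angle between each of collar_big, collar_small, die_block's own z axis and vertical below 0.12 rad and horizontal distance between collar_small and dish below 0.052 m and z of collar_small in the frame of dish between 0 and 0.011 m and x of die_block in the frame of tin between -0.04 and 0.04 m and y of die_block in the frame of tin between -0.04 and 0.04 m and z of die_block in the frame of tin between -0.003 and 0.01 m); the robot touches nothing.
It also fails if it takes over 115 s, if anything falls off the work surface, if the arm or the gripper's body presses on something with over 40 N, if the wrist force passes 120 N, or if a joint passes its speed limit or range.

## Robot

A 6-joint arm with a two-finger parallel gripper is mounted at the origin on the work surface. World frame = base frame: x ahead of the robot, y to its left, z up, the work surface at z = 0. Lengths are in mm, angles in rad, forces in N, time in s.
With the tool pointing down it reaches from about 275 to 850 mm from the base axis. Payload 19 kg.
Tool frame: the origin (TCP) lies between the finger pads; the fingertips stand manip.finger_overhang ahead of it and the grasp point (between the pads) lies 11 mm behind it (manip.finger_overhang is the distance from the TCP to the fingertips, in mm); z points along the fingers, y is the direction in which the jaws open and shut (so a half turn about z gives the same grasp; the last joint's range is limited). The gripper opens to 85 mm and grips with 20 to 120 N. Pads are 22 mm wide; open, the fingers measure 114 mm over their backs; the gripper's body (76 mm by 85 mm) begins 54 mm behind the grasp point. The pads swing forward as they close: fully open they stand 13 mm farther back than shut.
Start: joints at [1.105, 0.15, 1.437, -0, 1.554, -0.134], TCP at [187.307, 543.606, 239.267] pointing down, gripper open.
Joint ranges: [-2.8, 2.8], [-0.68, 2.1], [0.12, 2.68], [-1.39, 4.53], [0.16, 2.79], [-2.81, 2.81]. Speed limits (rad/s): [1.89, 1.89, 2.22, 3.01, 3.01, 3.01].

## Interface

Orientations are given as a rotation vector (axis times angle).
In Python, from station import status, grab_frame, get_calibration, job, manip gives the robot as it stands. The module is installed in compiled form; this text tells all that it offers.
- The arm moves only by the tool servo_tool, never from a script. Its arguments are lists of equal length, an entry for each row: "delta_pos": the shift along the tool's x, y, z in mm, a list of three; "twist": the turn about the tool's z in rad. In form: {"delta_pos": [[dx, dy, dz], ...], "twist": [twist, ...]}. A call has 1 to 5 rows; each row shifts and turns the commanded pose from where the row before left it, along the tool's axes as they then stand; what a row does not reach is not made up. A row lasts 1/12 s, in which the tool goes at most 41.7 mm and 7.16 degrees, less where a joint would pass 70% of its speed; a pose out of reach is approached as far as the arm can. A call is refused whole if a number of a shift passes 41.7 or a number of a turn 0.125, either way. A call with a gripper value outside its range is refused whole. "hand" is the finger opening in mm, from 0 to 85.4, set as the call begins (left out, the last holds). The fingers move at their own pace and stop on an object; "grip_force" is the grip in N (left out, the last holds). Time passes only in rows, so rows that do not move let the fingers close. It gives the time, the measured TCP pose, the force and the opening at its end, in the units of the state.
- status.state(): the state, without advancing time (a new reading comes with each control period).
- grab_frame(name): name is "scene" or "side" or "wrist"; returns the picture (384x512x3 uint8, red, green, blue); there is no depth.
- get_calibration(name): a dict with "K" (3x3 intrinsics, pixels), "eye" and "rotation" of the camera in the world. Camera axes: x right, y down, z forward; pixel columns grow to the right and rows downward; lengths in mm; the calibration is good to about 2 mm. The wrist camera is an equidistant fisheye: a pixel r from the principal point sees the ray r / f radians off the axis. A picture is of the moment at which its call begins: read the wrist's pose just before it. get_calibration takes no time and is no camera call; for the wrist camera it gives the pose at the moment of the call.
- job.hand_in(): hands the job in, once; it reports no verdict.
The state is a dict: "time_s": time; "q": joint angles; "dq": joint speeds; "effort": joint torques, N m; "ee_pos": TCP position; "ee_rot": TCP orientation; "wrist_force": force on the tool from outside, world axes, zero at the start; "moment": the same for the moment, N m; "width": opening from 0.0 (shut) to 1.0 (fully open).
Only numpy, scipy, OpenCV 4.12 (cv2) and the standard library are available. Lean on these libraries where they do the work, as an engineer would, in place of code of your own. Each camera call takes 0.05 s, during which the arm holds its last target. There are 200 camera calls.

## Working session

There is one attempt and no reset: what is moved stays moved. The work goes in short steps, Python scripts to look and compute and a tool call to move; the robot and the scene stay as the last step left them, time stands still between calls to the robot, and variables do not carry over. Pictures are saved under pics/ and viewed, about 12 in all and at most 16, crops included, and the job is handed in when it is done.

Besides the shell and the picture viewer there is one more tool, called after "Request:" by a JSON object that holds its "api" and its "payload", one argument or row to a line. servo_tool: Moves the arm, as the interface text tells. Its arguments: {"type":"object","properties":{"delta_pos":{"type":"array"},"twist":{"type":"array"},"hand":{"type":"number"},"grip_force":{"type":"number"}},"required":["delta_pos","twist"]}

```bash
mkdir -p pics; python3 - <<'E'
from station import status, grab_frame, get_calibration, manip
import cv2
print(status.state()); print(manip.finger_overhang)
for n in("scene","side","wrist"):
    c=get_calibration(n); print(n,c)
    cv2.imwrite(f"pics/{n}0.png",grab_frame(n)[:,:,::-1])
E
```

```text
{'time_s': 0.0, 'q': array([ 1.10505062e+00,  1.50980426e-01,  1.43801270e+00, -1.50848571e-05,
        1.55377190e+00, -1.33997489e-01]), 'dq': array([ 0.00117862, -0.0005961 ,  0.00062713, -0.00248589,  0.00116635,
        0.0003659 ]), 'effort': array([-1.87682019e-05, -7.13075781e+01, -5.70878720e+01, -1.00290310e-04,
        8.99277278e-03, -1.59672203e-05]), 'ee_pos': array([187.1960762 , 543.43880523, 238.68774328]), 'ee_rot': array([-5.18667226e-01, -3.09814465e+00,  1.76618835e-03]), 'wrist_force': array([0.32291236, 0.21817985, 0.2025208 ]), 'moment': array([ 0.01346122, -0.02315496, -0.03060607]), 'width': 0.9971328175211478}
8.0
scene {'K': array([[417.25322167,   0.        , 256.15376289],
       [  0.        , 417.25322167, 194.32499419],
       [  0.        ,   0.        ,   1.        ]]), 'eye': array([1296.10765614,  -56.55628437,  996.44767606]), 'rotation': array([-1.93420606, -1.71584243,  0.60560402])}
side {'K': array([[455.78883177,   0.        , 256.92849498],
       [  0.        , 455.78883177, 194.0074747 ],
       [  0.        ,   0.        ,   1.        ]]), 'eye': array([ 148.69781243, -607.17095103,  849.04250764]), 'rotation': array([-2.32185349,  0.64123401, -0.25662081])}
wrist {'K': array([[297.31863964,   0.        , 256.71993261],
       [  0.        , 297.31863964, 189.93859016],
       [  0.        ,   0.        ,   1.        ]]), 'eye': array([113.31717371, 569.69649429, 373.42491712]), 'rotation': array([2.34166514, 1.67174556, 0.25790945])}
```

View pics/scene0.png

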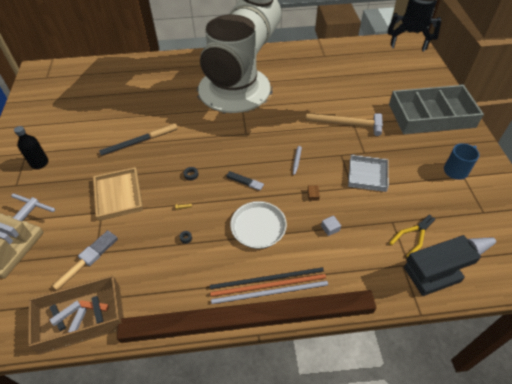

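View pics/side0.png

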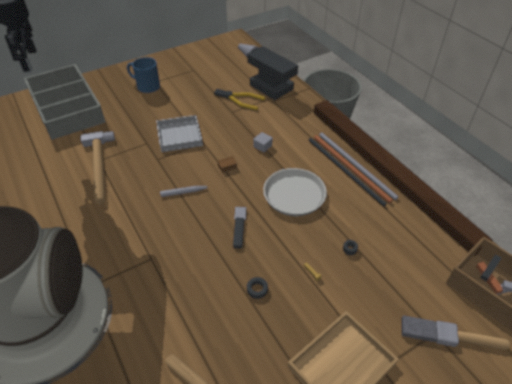

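View pics/wrist0.png

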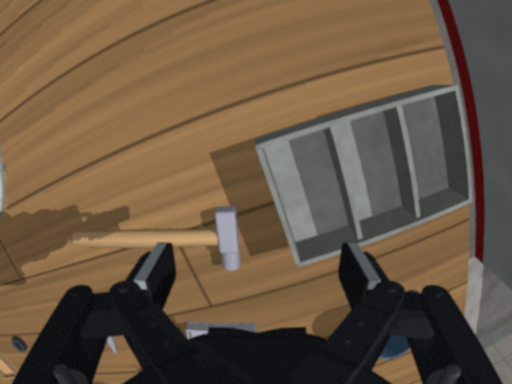

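The scene picture shows chisel (244,181), punch (297,160), big collar (190,173), small collar (185,237), block (331,226), wood tray (117,192), tin (368,173), dish (259,225). All of them also appear in the side view. The wrist view shows only the hammer and the grey organiser.

```bash
cat > h.py <<'E'
import numpy as np, cv2
from scipy.spatial.transform import Rotation as R
def ray(c,uv,fish=False):
    K=c["K"]; x=(uv[0]-K[0,2])/K[0,0]; y=(uv[1]-K[1,2])/K[1,1]
    if fish:
        r=np.hypot(x,y); s=np.sin(r)/max(r,1e-9); d=np.array([x*s,y*s,np.cos(r)])
    else: d=np.array([x,y,1.])
    return R.from_rotvec(c["rotation"]).apply(d)
def plane(c,uv,z,fish=False):
    d=ray(c,uv,fish); e=np.array(c["eye"]); return e+d*(z-e[2])/d[2]
def proj(c,p,fish=True):
    d=R.from_rotvec(c["rotation"]).inv().apply(np.array(p)-c["eye"]); K=c["K"]
    if fish:
        h=np.hypot(d[0],d[1]); t=np.arctan2(h,d[2]); d=np.array([d[0]/h*t,d[1]/h*t,1])
    else: d=d/d[2]
    return K[0,0]*d[0]+K[0,2],K[1,1]*d[1]+K[1,2]
def blob(img,mask,seed,rad):
    m=np.zeros(mask.shape,np.uint8); u,v=seed
    sl=(slice(max(v-rad,0),v+rad),slice(max(u-rad,0),u+rad)); m[sl]=mask[sl]
    n,l,st,ce=cv2.connectedComponentsWithStats(m)
    k=1+np.argmax(st[1:,4]); 
    return max(cv2.findContours((l==k).astype(np.uint8),cv2.RETR_EXTERNAL,cv2.CHAIN_APPROX_NONE)[0],key=cv2.contourArea)
E
cat > m1.py <<'E'
from h import *
from station import get_calibration
S={"scene":dict(chisel=(244,181,24),punch=(297,160,20),big=(190,173,13),small=(185,237,11),block=(331,226,14),tray=(117,192,33),tin=(368,173,27),dish=(259,225,36)),
"side":dict(chisel=(239,227,25),punch=(184,191,30),big=(257,288,18),small=(350,247,13),block=(262,143,15),tray=(343,358,60),tin=(180,134,30),dish=(295,192,40))}
Z=dict(chisel=10,punch=7,big=12,small=13,block=20,tray=20,tin=20,dish=18)
for n in S:
    img=cv2.imread(f"pics/{n}0.png"); c=get_calibration(n)
    hsv=cv2.cvtColor(img,cv2.COLOR_BGR2HSV)
    for k,(u,v,r) in S[n].items():
        if k=="tray": mask=((hsv[...,2]>(195 if n=="scene" else 165))&(hsv[...,1]<150)).astype(np.uint8)
        else: mask=((hsv[...,1]<90)|(hsv[...,2]<70)).astype(np.uint8)
        try: ct=blob(img,mask,(u,v),r)
        except Exception as e: print(n,k,"none",hsv[v,u]);continue
        w=np.array([plane(c,p[0]+0.0,Z[k])[:2] for p in ct],np.float32)
        (a,b),(s1,s2),an=cv2.minAreaRect(w)
        print(n,k,"hsv",hsv[v,u],"ctr",np.round([a,b]),"size",np.round([s1,s2]),"ang",round(an,1),"reach",round(np.hypot(a,b)))
E
python3 m1.py
```

```text
scene chisel hsv [95 28 54] ctr [466.  -8.] size [124.  34.] ang 59.4 reach 466
scene punch hsv [113  13 172] ctr [397. 167.] size [ 19. 126.] ang 70.6 reach 431
scene big hsv [ 16 133  90] ctr [ 416. -174.] size [45. 50.] ang 82.8 reach 451
scene small hsv [ 15 112  80] ctr [ 652. -192.] size [41. 32.] ang 11.4 reach 679
scene block hsv [115  17 180] ctr [670. 209.] size [54. 70.] ang 22.1 reach 701
scene tray hsv [ 18 118 207] ctr [ 475. -397.] size [135.  98.] ang 9.6 reach 619
scene tin hsv [107   9 189] ctr [488. 373.] size [124. 140.] ang 72.4 reach 615
scene dish hsv [ 39   8 216] ctr [636.  14.] size [159. 160.] ang 83.0 reach 636
side chisel hsv [100  23  66] ctr [463.  -9.] size [129.  31.] ang 59.5 reach 463
side punch hsv [115  16  95] ctr [399. 167.] size [ 35. 122.] ang 69.9 reach 432
side big hsv [ 15 107  74] ctr [ 413. -173.] size [53. 46.] ang 59.2 reach 448
side small hsv [15 81 69] ctr [ 648. -191.] size [46. 32.] ang 51.7 reach 675
side block hsv [113  17 123] ctr [660. 211.] size [101.  53.] ang 57.8 reach 693
side tray hsv [ 17 101 161] ctr [ 458. -370.] size [134.  22.] ang 9.2 reach 589
side tin hsv [105  13 155] ctr [479. 367.] size [160. 123.] ang 72.6 reach 603
side dish hsv [ 20   5 162] ctr [636.  16.] size [169. 163.] ang 59.2 reach 636
```

```bash
python3 - <<'E'
import cv2,numpy as np
i=cv2.imread("pics/scene0.png")
f=lambda x,y,w,h:cv2.resize(i[y:y+h,x:x+w],(w*6,h*6),interpolation=cv2.INTER_CUBIC)
a=f(85,160,65,65);b=f(340,145,60,65);
c=np.zeros((180,750,3),np.uint8); d=f(310,207,40,30); c[:,:240]=d; c[:,250:250+240]=f(225,165,40,30);c[:,500:740]=f(280,143,40,30)
cv2.imwrite("pics/crop1.png",np.vstack([np.hstack([a,b]),c]))
E
```

```text
(no output)
```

View pics/crop1.png

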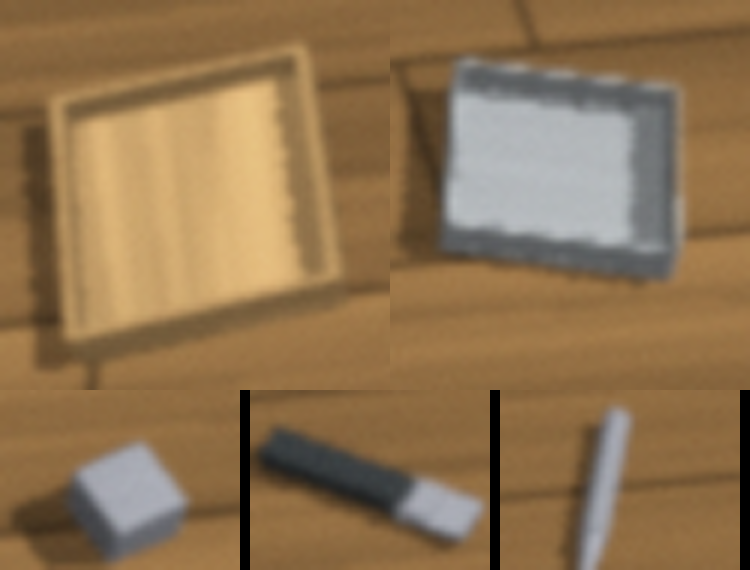

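The crop shows the tray rim corners at (48,98), (304,44), (341,275) and (68,342), the tin rim, the block's top face, the chisel blade lower right and the punch tip at the bottom.

```bash
python3 - <<'E'
from h import *
from station import get_calibration
c=get_calibration("scene")
def q(n,pts,off,z):
    w=np.array([plane(c,((x+.5)/6-.5+off[0],(y+.5)/6-.5+off[1]),z)[:2] for x,y in pts])
    e=np.roll(w,-1,0)-w
    print(n,w.round().tolist(),"ctr",w.mean(0).round(1),"len",np.hypot(*e.T).round(),"ang",np.degrees(np.arctan2(e[:,1],e[:,0])).round(1))
q("tray",[(48,98),(304,44),(341,275),(68,342)],(85,160),22)
q("tin",[(65,60),(290,86),(283,255),(56,231)],(340,145),22)
q("block",[(140,53),(188,107),(122,143),(72,97)],(310,207),30)
E
```

```text
tray [[399.0, -473.0], [378.0, -344.0], [533.0, -316.0], [558.0, -444.0]] ctr [ 467.1 -394.3] len [131. 158. 130. 161.] ang [  99.4   10.   -79.2 -169.6]
tin [[411.0, 339.0], [444.0, 452.0], [555.0, 413.0], [526.0, 304.0]] ctr [484.1 377. ] len [117. 118. 112. 120.] ang [  73.5  -19.3 -105.1  163.3]
block [[643.0, 227.0], [675.0, 242.0], [691.0, 207.0], [663.0, 190.0]] ctr [668.1 216.5] len [36. 38. 33. 42.] ang [  24.7  -65.6 -148.1  119.1]
```

Sizes and both views agree: the rim lengths and lengths fit, and the positions match to about 3 mm. Next is a planner that turns waypoints into rows, starting with the block.

```bash
cat > plan.py <<'E'
# usage: plan.py x,y,z,jawdeg[,maxstep] ...  -> rows, grouped in calls
import sys, numpy as np
from scipy.spatial.transform import Rotation as R
from station import status
s=status.state(); M=R.from_rotvec(s["ee_rot"]).as_matrix(); p=np.array(s["ee_pos"]); j=np.arctan2(M[1,1],M[0,1])
print("at",p.round(1),"jaw",round(np.degrees(j),1),"tilt",round(np.degrees(np.arccos(-M[2,2])),2),"t",round(s["time_s"],2),"F",s["wrist_force"].round(1),"w",round(s["width"]*85.4,1))
for a in sys.argv[1:]:
    v=list(map(float,a.split(","))); t=np.array(v[:3]); jt=np.radians(v[3]); st=v[4] if len(v)>4 else 38
    tw=-(jt-j); n=int(max(1,np.ceil(np.linalg.norm(t-p)/st),np.ceil(abs(tw)/.12))); rows=[];tws=[]
    for i in range(n):
        d=(t-p)/(n-i); ax=np.array([[-np.sin(j),np.cos(j),0],[np.cos(j),np.sin(j),0],[0,0,-1]])
        r=np.round(ax@d); w=round(-(jt-j)/(n-i),2 if n-i>1 else 3)
        rows.append(r.astype(int).tolist()); tws.append(w); p=p+ax.T@r; j-=w
    print("->",a,"end",p.round(1))
    for i in range(0,n,5): print('  ',rows[i:i+5],tws[i:i+5])
E
python3 plan.py 666,215,120,27 666,215,20,27,25
```

```text
at [187.3 543.5 238.8] jaw 71.0 tilt 0.05 t 0.15 F [0.2 0.5 0.5] w 85.8
-> 666,215,120,27 end [666.  215.2 119.8]
   [[-35, -10, 7], [-35, -8, 7], [-36, -6, 7], [-36, -4, 8], [-36, -3, 7]] [np.float64(0.05), np.float64(0.05), np.float64(0.05), np.float64(0.05), np.float64(0.05)]
   [[-36, -1, 8], [-36, 1, 7], [-36, 3, 8], [-36, 5, 7], [-36, 7, 8]] [np.float64(0.05), np.float64(0.05), np.float64(0.05), np.float64(0.05), np.float64(0.05)]
   [[-35, 8, 7], [-35, 10, 8], [-35, 12, 7], [-34, 13, 8], [-33, 14, 7]] [np.float64(0.04), np.float64(0.05), np.float64(0.04), np.float64(0.05), np.float64(0.04)]
   [[-33, 16, 8]] [np.float64(0.048)]
-> 666,215,20,27,25 end [666.  215.2  19.8]
   [[0, 0, 25], [0, 0, 25], [0, 0, 25], [0, 0, 25]] [np.float64(-0.0), np.float64(-0.0), np.float64(-0.0), np.float64(-0.0)]
```

Request:
{"api": "servo_tool", "payload": {
  "delta_pos": [
    [-35,-10,7],
    [-35,-8,7],
    [-36,-6,7],
    [-36,-4,8],
    [-36,-3,7]
  ],
  "twist": [0.05,0.05,0.05,0.05,0.05],
  "hand": 85
}}

```text
time_s: 0.57
ee_pos: [337.5, 439.5, 202.7]
ee_rot: [-0.904, -3.008, 0.001]
wrist_force: [0.1, 0.6, -0.3]
width: 0.995
```

Request:
{"api": "servo_tool", "payload": {
  "delta_pos": [
    [-36,-1,8],
    [-36,1,7],
    [-36,3,8],
    [-36,5,7],
    [-36,7,8]
  ],
  "twist": [0.05,0.05,0.05,0.05,0.05]
}}

```text
time_s: 0.98
ee_pos: [487.2, 337.2, 164.9]
ee_rot: [-1.273, -2.872, 0.0]
wrist_force: [-0.2, 0.6, 0.7]
width: 0.993
```

Request:
{"api": "servo_tool", "payload": {
  "delta_pos": [
    [-35,8,7],
    [-35,10,8],
    [-35,12,7],
    [-34,13,8],
    [-33,14,7]
  ],
  "twist": [0.04,0.05,0.04,0.05,0.04]
}}

```text
time_s: 1.4
ee_pos: [637.1, 234.7, 127.4]
ee_rot: [-1.581, -2.715, 0.001]
wrist_force: [0.1, 0.1, -0.7]
width: 0.994
```

Request:
{"api": "servo_tool", "payload": {
  "delta_pos": [
    [-33,16,8],
    [0,0,0],
    [0,0,0]
  ],
  "twist": [0.05,0,0]
}}

```text
time_s: 1.65
ee_pos: [666.8, 213.8, 118.6]
ee_rot: [-1.647, -2.673, 0.003]
wrist_force: [-0.1, 0.0, 0.3]
width: 0.996
```

```bash
python3 - <<'E'
from h import *
from station import *
c=get_calibration("wrist"); im=grab_frame("wrist")[:,:,::-1]
cv2.imwrite("pics/w1.png",im); print(c["eye"],proj(c,(666,215,30)),status.state()["ee_pos"])
np.save("pics/w1c.npy",c,allow_pickle=True)
E
python3 plan.py 666,215,120,27 666,215,20,27,25
```

```text
[631.86166765 284.30679182 253.29441318] (np.float64(256.77276696398803), np.float64(196.7697845569168)) [666.0403731  214.87925242 119.36325442]
at [666.  214.9 119.4] jaw 26.8 tilt 0.09 t 1.7 F [-0.4  0.1 -0.3] w 85.2
-> 666,215,120,27 end [666.  214.9 120.4]
   [[0, 0, -1]] [np.float64(-0.003)]
-> 666,215,20,27,25 end [666.  214.9  20.4]
   [[0, 0, 20], [0, 0, 20], [0, 0, 20], [0, 0, 20], [0, 0, 20]] [np.float64(0.0), np.float64(0.0), np.float64(0.0), np.float64(0.0), np.float64(0.0)]
```

View pics/w1.png

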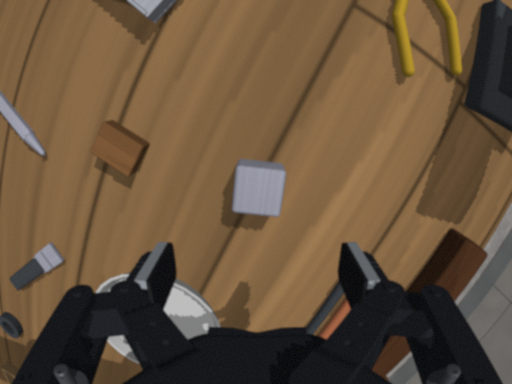

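The wrist view shows the block's top face centred at about (259,190), squared to the jaws, and a brown cube at (120,147).

```bash
python3 - <<'E'
from h import *
c=np.load("pics/w1c.npy",allow_pickle=True).item()
for uv in [(259,191),(236,166),(284,168),(281,216),(233,213)]: print(plane(c,uv,30,True).round(1))
E
```

```text
[665.4 220.1  30. ]
[640.4 230.2  30. ]
[674.2 245.5  30. ]
[691.1 209.1  30. ]
[655.1 193.8  30. ]
```

Request:
{"api": "servo_tool", "payload": {
  "delta_pos": [
    [3,1,20],
    [0,0,20],
    [0,0,20],
    [0,0,20],
    [0,0,20]
  ],
  "twist": [0,0,0,0,0]
}}

```text
time_s: 2.12
ee_pos: [664.8, 219.7, 20.1]
ee_rot: [1.642, 2.678, 0.001]
wrist_force: [0.5, 0.9, 0.0]
width: 0.997
```

Request:
{"api": "servo_tool", "payload": {
  "delta_pos": [
    [0,0,0],
    [0,0,0],
    [0,0,0],
    [0,0,0],
    [0,0,0]
  ],
  "twist": [0,0,0,0,0],
  "hand": 30,
  "grip_force": 60
}}

```text
time_s: 2.53
ee_pos: [666.3, 219.0, 22.8]
ee_rot: [1.643, 2.676, 0.003]
wrist_force: [-4.5, 1.3, 9.5]
width: 0.464
```

Request:
{"api": "servo_tool", "payload": {
  "delta_pos": [
    [0,0,0],
    [0,0,0],
    [0,0,0],
    [0,0,0],
    [0,0,0]
  ],
  "twist": [0,0,0,0,0]
}}

```text
time_s: 2.95
ee_pos: [666.2, 219.0, 22.8]
ee_rot: [1.643, 2.676, 0.003]
wrist_force: [-3.5, 1.3, 9.2]
width: 0.46
```

```bash
python3 plan.py 666,218,110,27 484,377,110,73 484,377,25,73,20
```

```text
at [666.2 219.   22.8] jaw 26.9 tilt 0.15 t 2.95 F [-3.5  1.3  9.2] w 39.3
-> 666,218,110,27 end [665.8 217.7 109.8]
   [[0, 0, -29], [0, 0, -29], [-1, -1, -29]] [np.float64(-0.0), np.float64(-0.0), np.float64(-0.002)]
-> 484,377,110,73 end [484.1 376.4 109.8]
   [[32, -13, 0], [33, -9, 0], [34, -5, 0], [35, -1, 0], [34, 3, 0]] [np.float64(-0.11), np.float64(-0.12), np.float64(-0.11), np.float64(-0.12), np.float64(-0.11)]
   [[34, 6, 0], [33, 10, 0]] [np.float64(-0.12), np.float64(-0.113)]
-> 484,377,25,73,20 end [484.4 377.4  24.8]
   [[0, 0, 17], [0, 0, 17], [0, 0, 17], [0, 0, 17], [0, 1, 17]] [np.float64(0.0), np.float64(0.0), np.float64(0.0), np.float64(0.0), np.float64(0.0)]
```

Request:
{"api": "servo_tool", "payload": {
  "delta_pos": [
    [0,0,-29],
    [0,0,-29],
    [-1,-1,-29]
  ],
  "twist": [0,0,0]
}}

```text
time_s: 3.2
ee_pos: [665.0, 217.4, 109.3]
ee_rot: [1.644, 2.677, 0.0]
wrist_force: [0.9, -0.6, -2.8]
width: 0.46
```

Request:
{"api": "servo_tool", "payload": {
  "delta_pos": [
    [32,-13,0],
    [33,-9,0],
    [34,-5,0],
    [35,-1,0],
    [34,3,0]
  ],
  "twist": [-0.11,-0.12,-0.11,-0.12,-0.11]
}}

```text
time_s: 3.62
ee_pos: [535.0, 332.5, 108.5]
ee_rot: [0.816, 3.033, 0.001]
wrist_force: [1.7, 0.7, -3.5]
width: 0.459
```

Request:
{"api": "servo_tool", "payload": {
  "delta_pos": [
    [34,6,0],
    [33,10,0],
    [0,0,0],
    [0,0,0]
  ],
  "twist": [-0.12,-0.113,0,0]
}}

```text
time_s: 3.95
ee_pos: [482.6, 377.7, 108.6]
ee_rot: [0.463, 3.106, 0.001]
wrist_force: [1.2, 0.4, -3.5]
width: 0.462
```

```bash
python3 plan.py 484,377,27,73,18
```

```text
at [482.6 377.7 108.6] jaw 73.1 tilt 0.08 t 3.95 F [ 1.2  0.4 -3.5] w 39.5
-> 484,377,27,73,18 end [483.6 377.4  26.6]
   [[0, 0, 16], [0, 0, 16], [0, 0, 17], [-1, 0, 16], [0, 0, 17]] [np.float64(0.0), np.float64(0.0), np.float64(0.0), np.float64(0.0), np.float64(0.001)]
```

Request:
{"api": "servo_tool", "payload": {
  "delta_pos": [
    [0,0,16],
    [0,0,16],
    [0,0,17],
    [-1,0,16],
    [0,0,16]
  ],
  "twist": [0,0,0,0,0]
}}

```text
time_s: 4.37
ee_pos: [485.8, 375.4, 26.2]
ee_rot: [0.47, 3.105, 0.001]
wrist_force: [0.4, 0.1, -4.3]
width: 0.461
```

Request:
{"api": "servo_tool", "payload": {
  "delta_pos": [
    [0,0,1],
    [0,0,1],
    [0,0,0],
    [0,0,0]
  ],
  "twist": [0,0,0,0]
}}

```text
time_s: 4.7
ee_pos: [485.3, 375.9, 25.1]
ee_rot: [0.468, 3.106, 0.001]
wrist_force: [0.1, -0.7, -3.8]
width: 0.449
```

Request:
{"api": "servo_tool", "payload": {
  "delta_pos": [
    [0,0,0],
    [0,0,0],
    [0,0,0],
    [0,0,0]
  ],
  "twist": [0,0,0,0],
  "hand": 52
}}

```text
time_s: 5.03
ee_pos: [485.0, 376.1, 24.7]
ee_rot: [0.467, 3.106, 0.001]
wrist_force: [0.9, -0.4, -0.1]
width: 0.613
```

```bash
python3 plan.py 484,377,110,73 387,171,110,70.6 387,171,40,70.6 387,171,11,70.6,10
```

```text
at [485.  376.1  24.7] jaw 72.9 tilt 0.03 t 5.03 F [ 0.9 -0.4 -0.1] w 52.3
-> 484,377,110,73 end [484.3 377.4 109.7]
   [[0, 0, -28], [1, 0, -29], [0, 1, -28]] [np.float64(-0.0), np.float64(-0.0), np.float64(-0.002)]
-> 387,171,110,70.6 end [387.  171.4 109.7]
   [[5, -32, 0], [4, -32, 0], [4, -32, 0], [4, -33, 0], [4, -32, 0]] [np.float64(0.01), np.float64(0.01), np.float64(0.0), np.float64(0.01), np.float64(0.0)]
   [[4, -33, 0], [3, -32, 0]] [np.float64(0.01), np.float64(0.002)]
-> 387,171,40,70.6 end [387.  171.4  39.7]
   [[0, 0, 35], [0, 0, 35]] [np.float64(-0.0), np.float64(-0.0)]
-> 387,171,11,70.6,10 end [387.  171.4  10.7]
   [[0, 0, 10], [0, 0, 9], [0, 0, 10]] [np.float64(-0.0), np.float64(-0.0), np.float64(-0.0)]
```

Request:
{"api": "servo_tool", "payload": {
  "delta_pos": [
    [0,0,-28],
    [0,0,-29],
    [0,0,-28]
  ],
  "twist": [0,0,0]
}}

```text
time_s: 5.28
ee_pos: [484.6, 375.9, 110.4]
ee_rot: [-0.467, -3.106, 0.001]
wrist_force: [0.1, 0.2, -0.5]
width: 0.61
```

Request:
{"api": "servo_tool", "payload": {
  "delta_pos": [
    [5,-32,0],
    [4,-32,0],
    [4,-32,0],
    [4,-33,0],
    [4,-32,0]
  ],
  "twist": [0.01,0.01,0,0.01,0],
  "hand": 45
}}

```text
time_s: 5.7
ee_pos: [414.1, 228.2, 109.3]
ee_rot: [0.514, 3.099, -0.0]
wrist_force: [1.1, -1.4, 0.3]
width: 0.526
```

Request:
{"api": "servo_tool", "payload": {
  "delta_pos": [
    [4,-33,0],
    [4,-31,0],
    [0,0,0],
    [0,0,0]
  ],
  "twist": [0.01,0,0,0]
}}

```text
time_s: 6.03
ee_pos: [386.4, 170.7, 109.9]
ee_rot: [0.532, 3.095, 0.001]
wrist_force: [-0.3, 0.4, -0.0]
width: 0.525
```

```bash
cat > wr.py <<'E'
# wrist shot: wr.py name x y z rad smax vmax -> rect of the blob nearest the expected point
import sys
from h import *
from station import *
n=sys.argv[1]; p=np.array(list(map(float,sys.argv[2:5]))); rad=int(sys.argv[5]); smax,vmax=map(int,sys.argv[6:8])
c=get_calibration("wrist"); im=np.ascontiguousarray(grab_frame("wrist")[:,:,::-1]); cv2.imwrite(f"pics/{n}.png",im)
u,v=map(int,proj(c,p)); h=cv2.cvtColor(im,cv2.COLOR_BGR2HSV); m=((h[...,1]<smax)|(h[...,2]<vmax)).astype(np.uint8); m[245:]=0
print("expect px",u,v)
try:
    ct=blob(im,m,(u,v),rad); w=np.array([plane(c,q[0],p[2],True)[:2] for q in ct],np.float32); r=cv2.minAreaRect(w)
    print("px box",cv2.boundingRect(ct),"world ctr",np.round(r[0],1),"size",np.round(r[1],1),"ang",round(r[2],1))
except Exception as e: print("no blob",e)
E
python3 wr.py w2 398 167 7 110 80 40; python3 plan.py
```

```text
expect px 256 206
px box (249, 138, 21, 107) world ctr [388.7 172.9] size [16.  95.1] ang 71.4
at [386.9 171.4 109.9] jaw 70.5 tilt 0.08 t 6.08 F [0.9 1.  0.1] w 45.1
```

Request:
{"api": "servo_tool", "payload": {
  "delta_pos": [
    [-1,2,25],
    [0,0,25],
    [0,0,25],
    [0,0,12],
    [0,0,8]
  ],
  "twist": [-0.01,0,0,0,0]
}}

```text
time_s: 6.5
ee_pos: [387.7, 173.7, 12.6]
ee_rot: [-0.512, -3.097, 0.001]
wrist_force: [-0.7, 0.7, -0.0]
width: 0.529
```

Request:
{"api": "servo_tool", "payload": {
  "delta_pos": [
    [0,0,3],
    [0,0,0]
  ],
  "twist": [0,0]
}}

```text
time_s: 6.67
ee_pos: [388.3, 173.5, 11.1]
ee_rot: [-0.513, -3.099, 0.0]
wrist_force: [-0.2, 0.1, 0.2]
width: 0.523
```

Request:
{"api": "servo_tool", "payload": {
  "delta_pos": [
    [0,0,0],
    [0,0,0],
    [0,0,0],
    [0,0,0],
    [0,0,0]
  ],
  "twist": [0,0,0,0,0],
  "hand": 8,
  "grip_force": 50
}}

```text
time_s: 7.08
ee_pos: [388.7, 173.3, 12.3]
ee_rot: [0.514, 3.098, 0.001]
wrist_force: [-2.2, 1.5, 7.2]
width: 0.144
```

```bash
python3 plan.py 388.5,172.5,100,71
```

```text
at [388.7 173.3  12.3] jaw 71.2 tilt 0.1 t 7.08 F [-2.2  1.5  7.2] w 12.3
-> 388.5,172.5,100,71 end [388.4 172.4 100.3]
   [[0, 0, -29], [0, 0, -29], [0, -1, -30]] [np.float64(0.0), np.float64(0.0), np.float64(0.003)]
```

Request:
{"api": "servo_tool", "payload": {
  "delta_pos": [
    [0,0,-29],
    [0,0,-29],
    [0,-1,-30],
    [0,0,0]
  ],
  "twist": [0,0,0,0]
}}

```text
time_s: 7.42
ee_pos: [390.1, 172.7, 104.9]
ee_rot: [0.513, 3.092, 0.005]
wrist_force: [2.2, 0.3, -0.1]
width: 0.145
```

```bash
python3 plan.py 461,-421,100,100 461,-421,40,100 461,-421,20,100,10
```

```text
at [390.1 172.7 104.9] jaw 71.2 tilt 0.45 t 7.42 F [ 2.2  0.3 -0.1] w 12.4
-> 461,-421,100,100 end [ 460.6 -421.3   99.9]
   [[-16, -34, 0], [-15, -34, 0], [-14, -35, 0], [-13, -35, 0], [-12, -35, 0]] [np.float64(-0.03), np.float64(-0.03), np.float64(-0.03), np.float64(-0.03), np.float64(-0.03)]
   [[-11, -36, 0], [-10, -36, 0], [-9, -36, 1], [-8, -37, 0], [-7, -37, 1]] [np.float64(-0.03), np.float64(-0.03), np.float64(-0.03), np.float64(-0.03), np.float64(-0.03)]
   [[-5, -37, 0], [-4, -37, 1], [-3, -37, 0], [-2, -37, 1], [-1, -37, 0]] [np.float64(-0.03), np.float64(-0.03), np.float64(-0.04), np.float64(-0.03), np.float64(-0.04)]
   [[1, -38, 1]] [np.float64(-0.033)]
-> 461,-421,40,100 end [ 460.6 -421.3   39.9]
   [[0, 0, 30], [0, 0, 30]] [np.float64(-0.0), np.float64(-0.0)]
-> 461,-421,20,100,10 end [ 460.6 -421.3   19.9]
   [[0, 0, 10], [0, 0, 10]] [np.float64(-0.0), np.float64(-0.0)]
```

Request:
{"api": "servo_tool", "payload": {
  "delta_pos": [
    [-16,-34,0],
    [-15,-34,0],
    [-14,-35,0],
    [-13,-35,0],
    [-12,-35,0]
  ],
  "twist": [-0.03,-0.03,-0.03,-0.03,-0.03]
}}

```text
time_s: 7.83
ee_pos: [409.2, -15.1, 99.7]
ee_rot: [0.278, 3.128, -0.0]
wrist_force: [0.6, 0.1, -1.2]
width: 0.146
```

Request:
{"api": "servo_tool", "payload": {
  "delta_pos": [
    [-11,-36,0],
    [-10,-36,0],
    [-9,-36,1],
    [-8,-37,0],
    [-7,-37,1]
  ],
  "twist": [-0.03,-0.03,-0.03,-0.03,-0.03]
}}

```text
time_s: 8.25
ee_pos: [432.3, -201.7, 97.6]
ee_rot: [0.044, 3.14, -0.001]
wrist_force: [1.6, 0.0, -0.1]
width: 0.147
```

Request:
{"api": "servo_tool", "payload": {
  "delta_pos": [
    [-5,-37,0],
    [-4,-37,1],
    [-3,-37,0],
    [-2,-37,1],
    [-1,-37,0]
  ],
  "twist": [-0.03,-0.03,-0.04,-0.03,-0.04]
}}

```text
time_s: 8.67
ee_pos: [453.7, -386.0, 95.2]
ee_rot: [-0.223, 3.134, -0.0]
wrist_force: [0.4, 0.5, -0.4]
width: 0.143
```

Request:
{"api": "servo_tool", "payload": {
  "delta_pos": [
    [1,-38,1],
    [0,0,0],
    [0,0,0],
    [0,0,0]
  ],
  "twist": [-0.033,0,0,0]
}}

```text
time_s: 9.0
ee_pos: [458.1, -421.6, 94.0]
ee_rot: [0.272, -3.129, -0.001]
wrist_force: [-0.1, 0.7, -1.5]
width: 0.141
```

```bash
python3 plan.py 461,-421,40,100 461,-421,20,100,10; python3 - <<'E'
from station import *
import cv2,numpy as np
w=grab_frame("wrist")[:,:,::-1]; s=grab_frame("scene")[:,:,::-1]
s2=cv2.resize(s[130:260,30:200],(400,306),interpolation=cv2.INTER_CUBIC)
cv2.imwrite("pics/c3.png",np.hstack([cv2.resize(w,(400,306)),s2]))
E
```

```text
at [ 458.1 -421.6   94. ] jaw 99.9 tilt 0.04 t 9.0 F [-0.1  0.7 -1.5] w 12.0
-> 461,-421,40,100 end [ 461.1 -421.    40. ]
   [[-1, 0, 27], [-2, 0, 27]] [np.float64(-0.0), np.float64(-0.001)]
-> 461,-421,20,100,10 end [ 461.1 -421.    20. ]
   [[0, 0, 10], [0, 0, 10]] [np.float64(-0.0), np.float64(-0.0)]
```

View pics/c3.png

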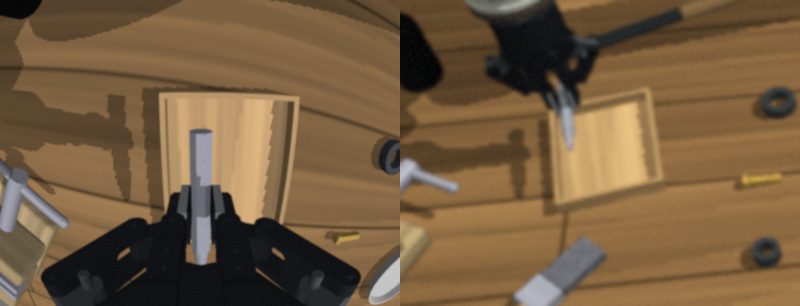

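The punch is held level and aligned over the tray's far half (wrist inset (200,190)).

Request:
{"api": "servo_tool", "payload": {
  "delta_pos": [
    [-1,0,27],
    [-2,0,27],
    [0,0,12],
    [0,0,7],
    [0,0,3]
  ],
  "twist": [0,0,0,0,0]
}}

```text
time_s: 9.52
ee_pos: [461.2, -420.7, 18.0]
ee_rot: [0.274, -3.129, -0.001]
wrist_force: [-0.6, -0.3, -1.3]
width: 0.149
```

Request:
{"api": "servo_tool", "payload": {
  "delta_pos": [
    [0,0,0],
    [0,0,0],
    [0,0,0]
  ],
  "twist": [0,0,0]
}}

```text
time_s: 9.77
ee_pos: [461.7, -421.8, 19.7]
ee_rot: [-0.273, 3.129, -0.003]
wrist_force: [0.8, -0.4, -1.7]
width: 0.149
```

Request:
{"api": "servo_tool", "payload": {
  "delta_pos": [
    [0,0,0],
    [0,0,0],
    [0,0,0],
    [0,0,0]
  ],
  "twist": [0,0,0,0],
  "hand": 25
}}

```text
time_s: 10.1
ee_pos: [461.3, -421.4, 18.6]
ee_rot: [-0.273, 3.13, -0.001]
wrist_force: [-0.5, 0.1, -0.3]
width: 0.294
```

```bash
python3 plan.py 461,-421,110,100 415,-174,120,90
```

```text
at [ 461.3 -421.4   18.6] jaw 100.0 tilt 0.03 t 10.1 F [-0.5  0.1 -0.3] w 25.1
-> 461,-421,110,100 end [ 461.3 -421.4  109.6]
   [[0, 0, -30], [0, 0, -31], [0, 0, -30]] [np.float64(-0.0), np.float64(-0.0), np.float64(-0.0)]
-> 415,-174,120,90 end [ 415.  -174.4  119.6]
   [[0, 36, -1], [1, 36, -2], [2, 36, -1], [3, 36, -2], [4, 36, -1]] [np.float64(0.02), np.float64(0.03), np.float64(0.02), np.float64(0.03), np.float64(0.02)]
   [[5, 35, -2], [6, 35, -1]] [np.float64(0.03), np.float64(0.024)]
```

Request:
{"api": "servo_tool", "payload": {
  "delta_pos": [
    [0,0,-30],
    [0,0,-31],
    [0,0,-30]
  ],
  "twist": [0,0,0]
}}

```text
time_s: 10.35
ee_pos: [461.1, -421.1, 110.4]
ee_rot: [0.273, -3.129, -0.001]
wrist_force: [0.4, -0.3, -0.2]
width: 0.289
```

Request:
{"api": "servo_tool", "payload": {
  "delta_pos": [
    [0,36,-1],
    [1,36,-2],
    [2,36,-1],
    [3,36,-2],
    [4,36,-1]
  ],
  "twist": [0.02,0.03,0.02,0.03,0.02],
  "hand": 72
}}

```text
time_s: 10.77
ee_pos: [428.1, -242.4, 116.5]
ee_rot: [-0.082, 3.14, -0.0]
wrist_force: [0.8, -0.0, 0.1]
width: 0.846
```

Request:
{"api": "servo_tool", "payload": {
  "delta_pos": [
    [5,35,-2],
    [6,35,-1],
    [0,0,0],
    [0,0,0]
  ],
  "twist": [0.03,0.024,0,0]
}}

```text
time_s: 11.1
ee_pos: [415.0, -173.1, 119.9]
ee_rot: [-0.004, 3.14, -0.001]
wrist_force: [-0.2, -0.5, -0.6]
width: 0.841
```

```bash
python3 plan.py; python3 wr.py w4 415 -174 14 40 70 65
```

```text
at [ 415.  -173.1  119.9] jaw 90.1 tilt 0.08 t 11.1 F [-0.2 -0.5 -0.6] w 71.8
expect px 255 191
px box (233, 162, 54, 53) world ctr [ 412.6 -170.3] size [46.4 45.2] ang 0.2
```

Request:
{"api": "servo_tool", "payload": {
  "delta_pos": [
    [2,1,30],
    [0,0,30],
    [0,0,25],
    [0,0,15],
    [0,0,7]
  ],
  "twist": [0,0,0,0,0]
}}

```text
time_s: 11.57
ee_pos: [412.1, -173.7, 10.1]
ee_rot: [-0.001, -3.139, -0.002]
wrist_force: [-1.1, 0.4, -0.6]
width: 0.847
```

Request:
{"api": "servo_tool", "payload": {
  "delta_pos": [
    [0,0,0],
    [0,0,0]
  ],
  "twist": [0,0]
}}

```text
time_s: 11.73
ee_pos: [413.3, -174.0, 12.8]
ee_rot: [0.001, 3.142, -0.0]
wrist_force: [-0.2, -0.0, -0.5]
width: 0.844
```

Request:
{"api": "servo_tool", "payload": {
  "delta_pos": [
    [0,0,0],
    [0,0,0],
    [0,0,0],
    [0,0,0],
    [0,0,0]
  ],
  "twist": [0,0,0,0,0],
  "hand": 38,
  "grip_force": 50
}}

```text
time_s: 12.15
ee_pos: [413.6, -173.8, 13.8]
ee_rot: [-0.0, 3.14, -0.002]
wrist_force: [-4.4, 2.0, 16.0]
width: 0.507
```

Request:
{"api": "servo_tool", "payload": {
  "delta_pos": [
    [0,0,-29],
    [0,0,-29],
    [0,0,-30],
    [0,0,0],
    [0,0,0]
  ],
  "twist": [0,0,0,0,0]
}}

```text
time_s: 12.57
ee_pos: [413.8, -173.8, 102.2]
ee_rot: [-0.001, 3.138, -0.004]
wrist_force: [-0.3, -0.7, -2.4]
width: 0.506
```

```bash
python3 plan.py 611,15,100,90
```

```text
at [ 413.8 -173.8  102.2] jaw 90.0 tilt 0.23 t 12.57 F [-0.3 -0.7 -2.4] w 43.2
-> 611,15,100,90 end [610.7  15.3 100.2]
   [[-25, 24, 0], [-25, 24, 0], [-25, 23, 0], [-24, 24, 0], [-25, 23, 1]] [np.float64(0.0), np.float64(0.0), np.float64(0.0), np.float64(0.0), np.float64(0.0)]
   [[-24, 24, 0], [-25, 23, 1], [-24, 24, 0]] [np.float64(0.0), np.float64(0.0), np.float64(0.0)]
```

Request:
{"api": "servo_tool", "payload": {
  "delta_pos": [
    [-25,24,0],
    [-25,24,0],
    [-25,23,0],
    [-24,24,0],
    [-25,23,1]
  ],
  "twist": [0,0,0,0,0]
}}

```text
time_s: 12.98
ee_pos: [537.4, -53.7, 98.3]
ee_rot: [0.0, -3.14, -0.0]
wrist_force: [0.0, -0.5, -2.1]
width: 0.503
```

Request:
{"api": "servo_tool", "payload": {
  "delta_pos": [
    [-24,24,0],
    [-25,23,1],
    [-24,24,0],
    [0,0,0],
    [0,0,0]
  ],
  "twist": [0,0,0,0,0]
}}

```text
time_s: 13.4
ee_pos: [609.9, 17.0, 96.5]
ee_rot: [0.004, -3.139, -0.0]
wrist_force: [-0.5, -0.2, -2.2]
width: 0.505
```

```bash
python3 plan.py; python3 wr.py w5 636 15 18 90 60 0; python3 - <<'E'
from station import *
import cv2,numpy as np
w=cv2.imread("pics/w5.png")[100:330,120:400]; s=grab_frame("side")[:,:,::-1][100:260,220:360]
cv2.imwrite("pics/c5.png",np.hstack([cv2.resize(w,(420,345)),cv2.resize(s,(302,345),interpolation=cv2.INTER_CUBIC)]))
E
```

```text
at [609.9  17.   96.5] jaw 90.1 tilt 0.14 t 13.4 F [-0.5 -0.2 -2.2] w 43.2
expect px 253 233
px box (163, 143, 180, 102) world ctr [605.4  13.6] size [ 83.3 149.6] ang 0.3
```

View pics/c5.png

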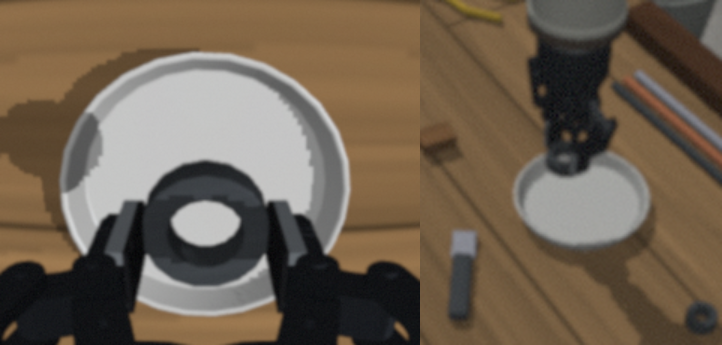

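```bash
python3 - <<'E'
from h import *
from station import *
c=get_calibration("wrist")
for uv in [(257,135),(257,310),(161.5,222),(353,222)]: print(plane(c,uv,20,True).round(1))
E
python3 plan.py 612,15,40,90 612,15,20,90,10
```

```text
[557.3  16.2  20. ]
[713.8  16.4  20. ]
[625.7 -60.8  20. ]
[625.5  93.7  20. ]
at [609.1  15.5  97.2] jaw 90.0 tilt 0.11 t 13.5 F [-0.7 -0.5 -0.5] w 43.2
-> 612,15,40,90 end [612.1  14.5  40.2]
   [[-1, 0, 29], [-2, -1, 28]] [np.float64(0.0), np.float64(0.0)]
-> 612,15,20,90,10 end [612.1  14.5  20.2]
   [[0, 0, 7], [0, 0, 7], [0, 0, 6]] [np.float64(0.0), np.float64(0.0), np.float64(0.0)]
```

The view shows the big collar level in the jaws. The wrist rays put the dish centre at (635.5, 16.3), which agrees with the other two views.

Request:
{"api": "servo_tool", "payload": {
  "delta_pos": [
    [-1,0,28],
    [-2,0,28],
    [0,0,12],
    [0,0,7],
    [0,0,3]
  ],
  "twist": [0,0,0,0,0]
}}

```text
time_s: 13.92
ee_pos: [612.3, 15.2, 19.7]
ee_rot: [-0.001, -3.14, -0.0]
wrist_force: [-0.0, 0.8, -1.6]
width: 0.503
```

Request:
{"api": "servo_tool", "payload": {
  "delta_pos": [
    [0,0,0],
    [0,0,0],
    [0,0,0]
  ],
  "twist": [0,0,0]
}}

```text
time_s: 14.17
ee_pos: [613.5, 15.6, 21.6]
ee_rot: [-0.0, 3.14, -0.0]
wrist_force: [0.5, -0.9, -1.6]
width: 0.511
```

Request:
{"api": "servo_tool", "payload": {
  "delta_pos": [
    [0,0,0],
    [0,0,0],
    [0,0,0],
    [0,0,0],
    [0,0,0]
  ],
  "twist": [0,0,0,0,0],
  "hand": 56
}}

```text
time_s: 14.58
ee_pos: [613.0, 15.7, 20.5]
ee_rot: [-0.0, 3.141, -0.0]
wrist_force: [0.4, 0.2, 0.2]
width: 0.657
```

```bash
python3 plan.py 612,15,110,90 650,-192,120,90
```

```text
at [613.   15.7  20.5] jaw 90.0 tilt 0.01 t 14.58 F [0.4 0.2 0.2] w 56.1
-> 612,15,110,90 end [612.   14.7 110.5]
   [[0, 0, -30], [0, 0, -30], [1, -1, -30]] [np.float64(0.0), np.float64(0.0), np.float64(0.0)]
-> 650,-192,120,90 end [ 650.  -192.3  120.5]
   [[-6, -34, -2], [-6, -35, -2], [-6, -34, -1], [-7, -35, -2], [-6, -34, -1]] [np.float64(0.0), np.float64(0.0), np.float64(0.0), np.float64(0.0), np.float64(0.0)]
   [[-7, -35, -2]] [np.float64(0.0)]
```

Request:
{"api": "servo_tool", "payload": {
  "delta_pos": [
    [0,0,-30],
    [0,0,-30],
    [1,-1,-30]
  ],
  "twist": [0,0,0]
}}

```text
time_s: 14.83
ee_pos: [611.6, 14.9, 111.2]
ee_rot: [0.001, -3.141, -0.0]
wrist_force: [1.5, 0.2, -0.4]
width: 0.656
```

Request:
{"api": "servo_tool", "payload": {
  "delta_pos": [
    [-6,-34,-2],
    [-6,-35,-2],
    [-6,-34,-1],
    [-7,-35,-2],
    [-6,-34,-1]
  ],
  "twist": [0,0,0,0,0],
  "hand": 62
}}

```text
time_s: 15.25
ee_pos: [643.1, -159.1, 118.7]
ee_rot: [-0.001, 3.141, -0.0]
wrist_force: [0.5, 0.5, 0.1]
width: 0.727
```

Request:
{"api": "servo_tool", "payload": {
  "delta_pos": [
    [-7,-35,-2],
    [0,0,0],
    [0,0,0]
  ],
  "twist": [0,0,0]
}}

```text
time_s: 15.5
ee_pos: [649.8, -194.1, 119.9]
ee_rot: [-0.004, -3.141, -0.0]
wrist_force: [0.7, 1.0, 0.3]
width: 0.726
```

```bash
python3 plan.py; python3 wr.py w6 650 -192 15 38 70 65
```

```text
at [ 649.8 -194.1  119.9] jaw 89.9 tilt 0.03 t 15.5 F [0.7 1.  0.3] w 62.0
expect px 258 192
px box (243, 169, 39, 41) world ctr [ 647.6 -189.1] size [32.4 35.5] ang 89.9
```

Request:
{"api": "servo_tool", "payload": {
  "delta_pos": [
    [1,4,30],
    [0,0,30],
    [0,0,25],
    [0,0,15],
    [0,0,7]
  ],
  "twist": [0,0,0,0,0]
}}

```text
time_s: 15.97
ee_pos: [647.8, -186.4, 10.7]
ee_rot: [0.002, -3.138, -0.002]
wrist_force: [-0.8, -0.3, 0.2]
width: 0.723
```

Request:
{"api": "servo_tool", "payload": {
  "delta_pos": [
    [0,0,0],
    [0,0,0]
  ],
  "twist": [0,0]
}}

```text
time_s: 16.13
ee_pos: [649.3, -187.7, 14.2]
ee_rot: [-0.002, 3.141, -0.0]
wrist_force: [0.8, 0.3, 1.0]
width: 0.729
```

Request:
{"api": "servo_tool", "payload": {
  "delta_pos": [
    [0,0,0],
    [0,0,0],
    [0,0,0],
    [0,0,0],
    [0,0,0]
  ],
  "twist": [0,0,0,0,0],
  "hand": 26
}}

```text
time_s: 16.55
ee_pos: [649.6, -188.4, 15.0]
ee_rot: [-0.0, 3.14, -0.001]
wrist_force: [-1.5, 2.6, 9.6]
width: 0.367
```

Request:
{"api": "servo_tool", "payload": {
  "delta_pos": [
    [0,0,-29],
    [0,0,-29],
    [0,0,-30],
    [0,0,0],
    [0,0,0]
  ],
  "twist": [0,0,0,0,0]
}}

```text
time_s: 16.97
ee_pos: [649.8, -188.6, 103.9]
ee_rot: [-0.0, 3.138, -0.003]
wrist_force: [0.5, -0.4, -1.2]
width: 0.365
```

```bash
python3 plan.py 667,16,100,90
```

```text
at [ 649.8 -188.6  103.9] jaw 90.0 tilt 0.23 t 16.97 F [ 0.5 -0.4 -1.2] w 31.2
-> 667,16,100,90 end [666.8  16.4  99.9]
   [[-3, 34, 1], [-3, 34, 1], [-3, 34, 0], [-3, 34, 1], [-3, 34, 0]] [np.float64(0.0), np.float64(0.0), np.float64(0.0), np.float64(0.0), np.float64(0.0)]
   [[-2, 35, 1]] [np.float64(0.0)]
```

Request:
{"api": "servo_tool", "payload": {
  "delta_pos": [
    [-3,34,1],
    [-3,34,1],
    [-3,34,0],
    [-3,34,1],
    [-3,34,0]
  ],
  "twist": [0,0,0,0,0]
}}

```text
time_s: 17.38
ee_pos: [663.3, -16.7, 97.1]
ee_rot: [-0.0, -3.14, -0.0]
wrist_force: [-0.2, 0.3, -0.8]
width: 0.367
```

Request:
{"api": "servo_tool", "payload": {
  "delta_pos": [
    [-2,35,1],
    [0,0,0],
    [0,0,0]
  ],
  "twist": [0,0,0]
}}

```text
time_s: 17.63
ee_pos: [665.4, 18.6, 96.2]
ee_rot: [0.005, -3.14, -0.0]
wrist_force: [-0.8, -1.0, -1.3]
width: 0.363
```

```bash
python3 plan.py 667,16,45,90 667,16,21,90,10; python3 wr.py w7 613 16 21 45 256 75
```

```text
at [665.4  18.6  96.2] jaw 90.2 tilt 0.09 t 17.63 F [-0.8 -1.  -1.3] w 31.0
-> 667,16,45,90 end [667.4  15.6  45.2]
   [[-1, -1, 26], [-1, -2, 25]] [np.float64(0.0), np.float64(0.003)]
-> 667,16,21,90,10 end [667.4  15.6  21.2]
   [[0, 0, 8], [0, 0, 8], [0, 0, 8]] [np.float64(-0.0), np.float64(-0.0), np.float64(-0.0)]
expect px 252 134
px box (207, 89, 90, 90) world ctr [612.6  15.1] size [65.7 64.8] ang 90.0
```

```bash
python3 wr.py w8 613 16 21 45 0 110; python3 plan.py 667,16,45,90 667,16,21,90,10
```

```text
expect px 254 134
px box (223, 104, 63, 62) world ctr [613.3  15.6] size [43.9 44.2] ang 0.1
at [665.6  16.3  96.5] jaw 90.0 tilt 0.07 t 17.73 F [ 0.1  0.4 -0.2] w 31.0
-> 667,16,45,90 end [666.6  16.3  44.5]
   [[-1, 0, 26], [0, 0, 26]] [np.float64(0.0), np.float64(0.0)]
-> 667,16,21,90,10 end [666.6  16.3  20.5]
   [[0, 0, 8], [0, 0, 8], [0, 0, 8]] [np.float64(0.0), np.float64(0.0), np.float64(0.0)]
```

View pics/w8.png

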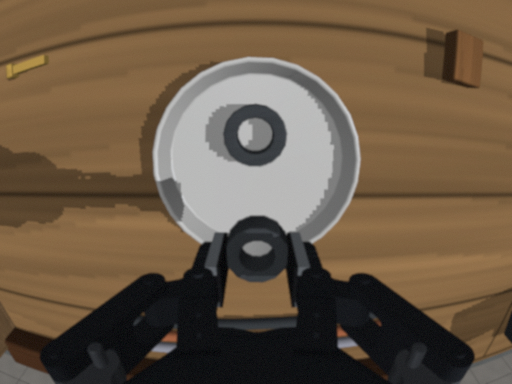

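The big collar lies flat at (255,134), which is (613, 16) in the world. The small collar is level in the jaws at (257,248).

Request:
{"api": "servo_tool", "payload": {
  "delta_pos": [
    [-1,0,28],
    [0,0,28],
    [0,0,12],
    [0,0,6],
    [0,0,2]
  ],
  "twist": [0,0,0,0,0]
}}

```text
time_s: 18.15
ee_pos: [666.6, 15.9, 20.6]
ee_rot: [-0.001, -3.14, 0.0]
wrist_force: [0.4, -0.3, -0.3]
width: 0.363
```

Request:
{"api": "servo_tool", "payload": {
  "delta_pos": [
    [0,0,0],
    [0,0,0],
    [0,0,0]
  ],
  "twist": [0,0,0]
}}

```text
time_s: 18.4
ee_pos: [667.6, 16.6, 22.7]
ee_rot: [-0.0, 3.14, -0.0]
wrist_force: [-0.1, -0.1, -1.2]
width: 0.364
```

Request:
{"api": "servo_tool", "payload": {
  "delta_pos": [
    [0,0,0],
    [0,0,0],
    [0,0,0],
    [0,0,0],
    [0,0,0]
  ],
  "twist": [0,0,0,0,0],
  "hand": 44
}}

```text
time_s: 18.82
ee_pos: [667.0, 16.8, 21.4]
ee_rot: [-0.0, 3.141, -0.0]
wrist_force: [-0.0, 0.2, 0.9]
width: 0.517
```

```bash
python3 plan.py 667,16,115,90 460,-17,115,-30.6
```

```text
at [667.   16.8  21.4] jaw 90.0 tilt 0.01 t 18.82 F [-0.   0.2  0.9] w 44.2
-> 667,16,115,90 end [667.   15.8 115.4]
   [[0, 0, -31], [0, 0, -31], [0, -1, -32]] [np.float64(0.0), np.float64(0.0), np.float64(0.0)]
-> 460,-17,115,-30.6 end [459.6 -17.3 115.4]
   [[11, -2, 0], [11, -3, 0], [11, -5, 0], [10, -6, 0], [9, -7, 0]] [np.float64(0.12), np.float64(0.12), np.float64(0.12), np.float64(0.12), np.float64(0.12)]
   [[9, -8, 0], [7, -9, 0], [6, -10, 0], [5, -10, 0], [4, -11, 0]] [np.float64(0.12), np.float64(0.12), np.float64(0.12), np.float64(0.11), np.float64(0.12)]
   [[3, -11, 0], [1, -12, 0], [0, -12, 0], [-1, -12, 0], [-3, -11, 0]] [np.float64(0.11), np.float64(0.12), np.float64(0.11), np.float64(0.12), np.float64(0.11)]
   [[-4, -11, 0], [-5, -11, 0], [-6, -10, 0]] [np.float64(0.12), np.float64(0.11), np.float64(0.115)]
```

Request:
{"api": "servo_tool", "payload": {
  "delta_pos": [
    [0,0,-31],
    [0,0,-31],
    [0,-1,-32]
  ],
  "twist": [0,0,0]
}}

```text
time_s: 19.07
ee_pos: [666.4, 15.9, 116.0]
ee_rot: [0.001, -3.14, -0.0]
wrist_force: [0.9, -0.2, 0.7]
width: 0.515
```

Request:
{"api": "servo_tool", "payload": {
  "delta_pos": [
    [11,-2,0],
    [11,-3,0],
    [11,-5,0],
    [10,-6,0],
    [9,-7,0]
  ],
  "twist": [0.12,0.12,0.12,0.12,0.12],
  "hand": 50
}}

```text
time_s: 19.48
ee_pos: [609.5, 5.6, 115.4]
ee_rot: [0.937, 2.999, -0.0]
wrist_force: [0.3, 0.5, -0.5]
width: 0.584
```

Request:
{"api": "servo_tool", "payload": {
  "delta_pos": [
    [9,-8,0],
    [7,-9,0],
    [6,-10,0],
    [5,-10,0],
    [4,-11,0]
  ],
  "twist": [0.12,0.12,0.12,0.11,0.12]
}}

```text
time_s: 19.9
ee_pos: [552.3, -3.7, 115.4]
ee_rot: [1.767, 2.597, -0.0]
wrist_force: [-0.2, 0.8, 0.0]
width: 0.591
```

Request:
{"api": "servo_tool", "payload": {
  "delta_pos": [
    [3,-11,0],
    [1,-12,0],
    [0,-12,0],
    [-1,-12,0],
    [-3,-11,0]
  ],
  "twist": [0.11,0.12,0.11,0.12,0.11]
}}

```text
time_s: 20.32
ee_pos: [494.0, -12.6, 115.4]
ee_rot: [2.427, 1.995, -0.0]
wrist_force: [-0.1, -0.4, -0.7]
width: 0.586
```

Request:
{"api": "servo_tool", "payload": {
  "delta_pos": [
    [-4,-11,0],
    [-5,-11,0],
    [-6,-10,0],
    [0,0,0],
    [0,0,0]
  ],
  "twist": [0.12,0.11,0.115,0,0]
}}

```text
time_s: 20.73
ee_pos: [459.7, -17.3, 115.7]
ee_rot: [2.726, 1.56, 0.001]
wrist_force: [0.2, -0.4, -0.2]
width: 0.582
```

```bash
python3 plan.py 460,-17,115,-30.6; python3 wr.py w9 465 -8 12 110 80 70
```

```text
at [459.7 -17.3 115.7] jaw -30.4 tilt 0.05 t 20.73 F [ 0.2 -0.4 -0.2] w 49.7
-> 460,-17,115,-30.6 end [459.7 -17.3 114.7]
   [[0, 0, 1]] [np.float64(0.003)]
expect px 256 179
px box (238, 105, 36, 139) world ctr [462.7  -5.2] size [120.8  27.2] ang 56.8
```

Request:
{"api": "servo_tool", "payload": {
  "delta_pos": [
    [3,-2,30],
    [0,0,30],
    [0,0,25],
    [0,0,13],
    [0,0,6]
  ],
  "twist": [0.03,0,0,0,0]
}}

```text
time_s: 21.2
ee_pos: [458.9, -13.5, 9.2]
ee_rot: [-2.748, -1.519, 0.004]
wrist_force: [-0.4, -0.4, 0.4]
width: 0.585
```

Request:
{"api": "servo_tool", "payload": {
  "delta_pos": [
    [0,0,1],
    [0,0,0],
    [0,0,0]
  ],
  "twist": [0,0,0]
}}

```text
time_s: 21.45
ee_pos: [460.2, -13.8, 11.3]
ee_rot: [2.75, 1.516, 0.002]
wrist_force: [-0.1, -0.2, 0.6]
width: 0.586
```

Request:
{"api": "servo_tool", "payload": {
  "delta_pos": [
    [0,0,0],
    [0,0,0],
    [0,0,0],
    [0,0,0],
    [0,0,0]
  ],
  "twist": [0,0,0,0,0],
  "hand": 15,
  "grip_force": 60
}}

```text
time_s: 21.87
ee_pos: [459.9, -13.8, 11.3]
ee_rot: [2.751, 1.515, 0.002]
wrist_force: [-3.2, 0.2, 10.4]
width: 0.237
```

Request:
{"api": "servo_tool", "payload": {
  "delta_pos": [
    [0,0,-29],
    [0,0,-29],
    [0,0,-30],
    [0,0,0],
    [0,0,0]
  ],
  "twist": [0,0,0,0,0]
}}

```text
time_s: 22.28
ee_pos: [460.1, -13.9, 99.8]
ee_rot: [2.75, 1.515, 0.004]
wrist_force: [-0.1, 1.2, -2.8]
width: 0.238
```

```bash
python3 plan.py 455,-370,100,-80
```

```text
at [460.1 -13.9  99.8] jaw -32.3 tilt 0.19 t 22.28 F [-0.1  1.2 -2.8] w 20.4
-> 455,-370,100,-80 end [ 454.9 -369.7   99.8]
   [[-30, 19, 0], [-29, 21, 0], [-27, 23, 0], [-25, 25, 0], [-23, 27, 0]] [np.float64(0.08), np.float64(0.08), np.float64(0.08), np.float64(0.08), np.float64(0.09)]
   [[-20, 29, 0], [-18, 31, 0], [-15, 32, 0], [-13, 34, 0], [-10, 34, 0]] [np.float64(0.08), np.float64(0.09), np.float64(0.08), np.float64(0.09), np.float64(0.082)]
```

Request:
{"api": "servo_tool", "payload": {
  "delta_pos": [
    [-30,19,0],
    [-29,21,0],
    [-27,23,0],
    [-25,25,0],
    [-23,27,0]
  ],
  "twist": [0.08,0.08,0.08,0.08,0.09]
}}

```text
time_s: 22.7
ee_pos: [455.9, -192.6, 97.1]
ee_rot: [-3.003, -0.918, 0.002]
wrist_force: [1.6, 0.9, -1.8]
width: 0.24
```

Request:
{"api": "servo_tool", "payload": {
  "delta_pos": [
    [-20,29,0],
    [-18,31,0],
    [-15,32,0],
    [-13,34,0],
    [-10,34,0]
  ],
  "twist": [0.08,0.09,0.08,0.09,0.082]
}}

```text
time_s: 23.12
ee_pos: [453.3, -371.0, 96.8]
ee_rot: [-3.129, -0.267, 0.002]
wrist_force: [1.7, -0.3, -2.0]
width: 0.235
```

Request:
{"api": "servo_tool", "payload": {
  "delta_pos": [
    [0,0,0],
    [0,0,0],
    [0,0,0]
  ],
  "twist": [0,0,0]
}}

```text
time_s: 23.37
ee_pos: [453.6, -368.9, 97.0]
ee_rot: [-3.128, -0.275, 0.002]
wrist_force: [0.9, 0.2, -3.1]
width: 0.235
```

```bash
python3 - <<'E'
from h import *
from station import *
cv2.imwrite("pics/w10.png",grab_frame("wrist")[:,:,::-1])
E
python3 plan.py 455,-370,40,-80 455,-370,17,-80
```

```text
at [ 453.9 -368.5   97.4] jaw -79.9 tilt 0.1 t 23.42 F [ 0.7  0.3 -1.8] w 20.0
-> 455,-370,40,-80 end [ 455.2 -370.3   40.4]
   [[0, 1, 29], [1, 1, 28]] [np.float64(0.0), np.float64(0.001)]
-> 455,-370,17,-80 end [ 455.2 -370.3   17.4]
   [[0, 0, 23]] [np.float64(0.0)]
```

View pics/w10.png

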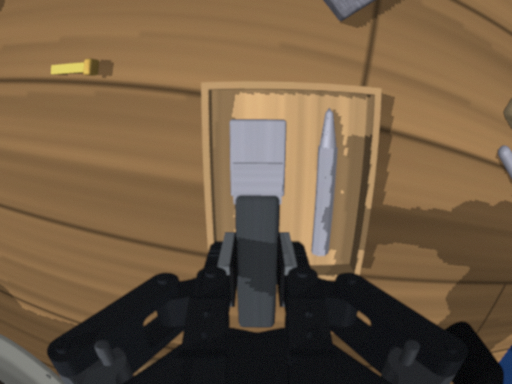

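The punch lies in the tray at (325,180). The chisel is held over the other half at (258,220).

Request:
{"api": "servo_tool", "payload": {
  "delta_pos": [
    [0,1,29],
    [1,0,28],
    [0,0,13],
    [0,0,7],
    [0,0,3]
  ],
  "twist": [0,0,0,0,0]
}}

```text
time_s: 23.83
ee_pos: [455.2, -369.1, 17.4]
ee_rot: [-3.128, -0.276, 0.002]
wrist_force: [0.7, 1.0, -2.6]
width: 0.236
```

Request:
{"api": "servo_tool", "payload": {
  "delta_pos": [
    [0,0,0],
    [0,0,0],
    [0,0,0]
  ],
  "twist": [0,0,0]
}}

```text
time_s: 24.08
ee_pos: [455.7, -370.6, 19.5]
ee_rot: [3.128, 0.275, 0.002]
wrist_force: [0.6, -0.0, -2.1]
width: 0.233
```

Request:
{"api": "servo_tool", "payload": {
  "delta_pos": [
    [0,0,0],
    [0,0,0],
    [0,0,0],
    [0,0,0]
  ],
  "twist": [0,0,0,0],
  "hand": 31
}}

```text
time_s: 24.42
ee_pos: [455.3, -370.5, 18.7]
ee_rot: [3.129, 0.274, 0.0]
wrist_force: [-0.1, 0.0, 0.1]
width: 0.362
```

Request:
{"api": "servo_tool", "payload": {
  "delta_pos": [
    [0,0,-20],
    [0,0,-30],
    [0,0,-35],
    [0,0,-35],
    [0,0,-35]
  ],
  "twist": [0,0,0,0,0]
}}

```text
time_s: 24.83
ee_pos: [455.0, -370.1, 175.1]
ee_rot: [3.13, 0.274, -0.0]
wrist_force: [0.7, -0.7, -0.8]
width: 0.361
```

Request:
{"api": "servo_tool", "payload": {
  "delta_pos": [
    [35,0,-15],
    [35,0,0],
    [35,0,0],
    [0,0,0],
    [0,0,0]
  ],
  "twist": [0,0,0,0,0]
}}

```text
time_s: 25.25
ee_pos: [559.8, -351.4, 187.6]
ee_rot: [-3.129, -0.277, 0.001]
wrist_force: [-0.1, -0.5, -0.7]
width: 0.363
```

```bash
python3 - <<'E'
from station import *
import cv2,numpy as np
a=grab_frame("scene")[:,:,::-1]; b=grab_frame("side")[:,:,::-1]
cv2.imwrite("pics/scene9.png",a);cv2.imwrite("pics/side9.png",b)
f=lambda i,x,y,w,h:cv2.resize(i[y:y+h,x:x+w],(260,280),interpolation=cv2.INTER_CUBIC)
r1=np.hstack([f(a,85,155,65,70),f(a,225,190,68,73),f(a,338,143,60,65)])
r2=np.hstack([f(b,282,304,120,80),f(b,255,158,80,70),f(b,150,105,60,60)])
cv2.imwrite("pics/fin.png",np.vstack([r1,r2])); print(status.state()["ee_pos"])
E
```

```text
[ 558.24930228 -352.06167126  188.04039394]
```

View pics/fin.png

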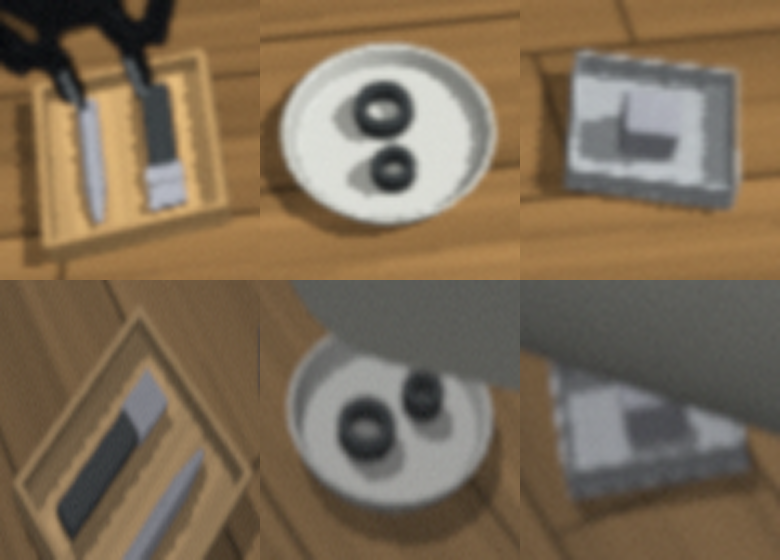

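Both views show chisel and punch parallel inside the tray, both collars flat and apart in the dish, and the block inside the tin. The gripper is clear of everything.

```bash
python3 -c "
from station import job,status
print(job.hand_in(), status.state()['time_s'])"
```

```text
the job is handed in; nothing more can be done
the job is handed in; nothing more can be done
```

All five pieces are in their trays and the job is handed in, at about 25 s of the 115 s allowed. It reports no verdict.

**What I did:** I placed the block in the tin, the punch in the tray, the big collar and then the small one in the dish, and the chisel in the tray. I found each piece with the scene and side cameras and refined it with a wrist shot before gripping. The views agreed to a few millimetres.

**Last checks:**
- **Chisel and punch:** both are inside the tray, parallel to its length and about 52 mm apart.
- **Collars:** they lie flat and apart in the dish. I measured the big one about 22 mm from the dish centre. The small one was released about 31 mm from it.
- **Block:** it is inside the tin, released within about 2 mm of the centre. In the final side view the arm hides part of the tin and part of the dish; the scene view shows both fully.
- **Forces:** the highest wrist force in the readings was about 17 N, while gripping the big collar. The gripper was clear of everything at hand-in.

**What disagreed:** the gripper's opening reading came out 1 to 3 mm below the known part sizes on every grip. No grip slipped. I judged the final positions by eye from the pictures and from the release poses, and measured only the big collar after placing.

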